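# Refit the oil-filter element and hold its keyed collar home for lock-wiring

### The job

Put the round filter element that fits it into the recess on top of the filter housing, then put the knurled collar over the neck, turn it until the keyways hidden inside it drop over the neck's pins, and push it fully home against the spring. Finish while still gripping the collar and holding it pushed home, so that I can lock-wire it: do not let go. Leave the other elements and everything else on the bench where they are.

Things in the scene. Friction and masses are not known exactly. Their poses are not given: they have to be found in the camera images.
- housing: Aluminium oil-filter housing bolted to the bench. Origin on the bench under its axis, z up. Square flange 100 x 100 x 12 mm, then a round body 64 mm in diameter up to 50 mm height, then a slimmer steel neck. Two capped side ports reach 55 mm from the axis at 31 mm height.
- neck_rim (a point): Centre of the neck's rim, 84 mm above the bench. Neck 42 mm in diameter, edge chamfered. Three steel pins, 6 mm thick, 120 degrees apart, stand 5 mm out of its side, their tops 73 mm above the bench (11 mm below the rim). The neck was screwed in to wherever it stopped: the pins lie at any bearing, and the axes of this point do not show it.
- recess (a point): Centre of the floor of the round recess in the top of the neck, 79 mm above the bench: 35 mm in diameter, 5 mm deep, open upward, with a chamfered edge.
- spring_ring (a joint): Spring ring round the neck, under the pins, its top 64 mm above the bench when free. Value in m, 0 = free, grows as it is pressed down; pushes up with 4 N at first touch and 10 N at 0.006. A collar that is fully home over the seated element holds it at about 0.006.
- collar_mid (a point): Centre, half-way up, of the loose knurled aluminium collar: 62 mm outside diameter, 33 mm high, 0.12 to 0.2 kg, standing on the bench with its lip up (z up). The lip is 5 mm thick with a 24 mm round window. Height of this point above the bench: 89.5 mm resting on the pins, 80.5 mm dropped over the pins onto the free spring ring, 74.5 mm fully home, lip on the seated element.
- collar_underside (a point): Centre of the collar's open underside. Bore 45 mm wide, 28 mm deep, with a small lead-in and three straight keyways, 120 degrees apart, hidden from above by the lip. They drop over the pins when within about 5 degrees of them; where they lie is not known, but at most 120 degrees of turning, either way, brings them over the pins.
- element_round_mid (a point): Centre, half-way up, of the loose round filter element that fits the recess: bronze disc 32 mm in diameter and 7 mm thick, with an upright steel stud 14 mm in diameter and 24 mm tall on its middle (31 mm in all; this point is 15.5 mm above its underside), 0.06 kg. Gripped by the stud. Seated, the disc stands 2 mm above the rim of the neck and the stud passes up through the collar's window.
- element_square_mid (a point): Centre of a loose element with a 36 mm square plate and the same stud, for another housing: stays where it is.
- element_big_mid (a point): Centre of a loose element with a 46 mm round plate and the same stud, for another housing: stays where it is.
- wrench: Loose steel wrench, 190 mm, origin at its middle; bystander.
- screwdriver: Loose screwdriver, 200 mm, origin at its middle; bystander.
- spray_can: Loose spray can, 58 mm in diameter, 190 mm tall, origin under its centre; bystander.
- bearing: Loose ball bearing lying flat, 52 mm outside diameter, 25 mm bore, 15 mm high, origin under its centre; bystander.
- wire_pliers: Loose lock-wire pliers, 170 mm long, lying flat; bystander.
- mallet: Loose rubber mallet, 280 mm long, lying flat; bystander.

How it is judged:
By the outcome, as a careful person would: the job done as asked, in the order asked, and still so for the second after the job is handed in, while the arm keeps its last pose, push and grip.
It also fails if it takes over 61 s, if anything falls off the work surface, if the arm or the gripper's body presses on something with over 40 N, if the wrist force passes 120 N, or if a joint passes its speed limit or range.

### The arm

A 6-joint arm with a two-finger parallel gripper is mounted at the origin on the work surface. World frame = base frame: x ahead of the robot, y to its left, z up, the work surface at z = 0. Lengths are in m, angles in rad, forces in N, time in s.
With the tool pointing down it reaches from about 0.25 to 0.725 m from the base axis. Payload 4 kg.
Tool frame: the origin (TCP) lies between the finger pads; the fingertips stand 25 mm ahead of it and the grasp point (between the pads) lies 6 mm ahead of it; z points along the fingers, y is the line along which they close (so a half turn about z gives the same grasp; the last joint's range is limited). The gripper opens to 85 mm and grips with 20 to 120 N. Pads are 22 mm wide; open, the fingers measure 114 mm over their backs; the gripper's body (76 mm by 85 mm) begins 54 mm behind the grasp point. The pads swing forward as they close: fully open they stand 13 mm farther back than shut.
Start: joints at [1.238, 0.241, 0.005, 1.335, 0, 1.571], TCP at [0.163, 0.473, 0.256] pointing down, gripper open.
Joint ranges: [-2.72, 2.72], [-1.05, 1.87], [-1.09, 1.28], [-1.99, 2.15], [-1.42, 1.44], [-3.14, 3.14]. Speed limits (rad/s): [2.79, 2.79, 3.14, 3.14, 3.14, 3.14].

### API

Orientations are given as a unit quaternion [x, y, z, w].
In Python, from workcell import bot gives the robot as it stands. The module is installed in compiled form; this text tells all that it offers.
- The arm moves only by the shell command python3 -m pendant 'ROWS'. ROWS is JSON, one flat list of numbers, 7 for each row, row after row: the shift along the tool's x, y, z normalised to -1 to 1, where 1 is 0.5 m, then the turn, a rotation vector about the tool's x, y, z normalised to -1 to 1, where 1 is 180 degrees, then the opening, from 0 (shut) to 1 (fully open). In form: [tx, ty, tz, ax, ay, az, fingers, tx, ty, tz, ax, ay, az, fingers, ...]. A call has exactly 10 rows; each row is the pose to reach, as a shift and turn from the pose commanded when the call began, along the tool's axes at that moment, turning the shorter way round; what a row does not reach only later rows make up. A row lasts 1/12 s, in which the tool goes at most 41.7 mm and 7.16 degrees, less where a joint would pass 70% of its speed; a pose out of reach is approached as far as the arm can. A call with a number of a shift or a turn outside -1 to 1 is refused whole. A call with a gripper value outside its range is refused whole. The fingers move at their own pace and stop on an object; the grip force is fixed at half the most. Time passes only in rows, so rows that repeat a pose let the fingers close, or fill a call up. It gives the time, the measured TCP pose, the force, the opening and the grip force at its end, in the units of the state.
- bot.get_obs(): the state, without advancing time (a new reading comes with each control period).
- bot.camera(name): name is "scene" or "top" or "wrist"; returns a dict with "pixels" (400x640x3 uint8, red, green, blue), "mtx" (3x3 intrinsics, pixels), "cam_to_world" (4x4, takes a point from camera to world coordinates); the wrist camera has in their place "hand_eye" (4x4, takes a point from camera to tool coordinates, whose origin is the TCP and whose axes are the flange's). Camera axes: x right, y up, looking along -z (the intrinsics and any distortion apply to the point x, -y, -z); pixel columns grow to the right and rows downward; lengths in m; the calibration is good to about 2 mm. The wrist camera is an equidistant fisheye: a pixel r from the principal point sees the ray r / f radians off the axis. A picture is of the moment at which its call begins: read the wrist's pose just before it. There is no depth.
- bot.job_done(): hands the job in; it is judged then, once.
The state is a dict: "clock": time; "joint_pos": joint angles; "joint_vel": joint speeds; "tau": joint torques, N m; "eef_pos": TCP position; "tool_rot": TCP orientation; "ft_force": force on the tool from outside, world axes, zero at the start; "ft_torque": the same for the moment, N m; "grip_width": finger opening in m; "grasp_force": force on a finger pad.
Only numpy, scipy, OpenCV 4.12 (cv2) and the standard library are available. Lean on these libraries where they do the work, as an engineer would, in place of code of your own. Each camera call takes 0.05 s, during which the arm holds its last target. There are 200 camera calls.

## Working session

There is one attempt and no reset: what is moved stays moved. The work goes in short steps, Python scripts to look and compute and a shell command to move; the robot and the scene stay as the last step left them, time stands still between calls to the robot, and variables do not carry over. Pictures are saved under pics/ and viewed, at most 10 in all, crops included, and the job is handed in when it is done.

```bash
mkdir -p pics
python3 - <<'E'
from workcell import bot
import cv2,numpy as np
o=bot.get_obs();print({k:np.round(v,3).tolist() for k,v in o.items()})
for n in("top","scene"):
    c=bot.camera(n);cv2.imwrite(f"pics/{n}0.png",c["pixels"][:,:,::-1])
    print(n,np.round(c["mtx"],2).tolist(),np.round(c["cam_to_world"],4).tolist(),[k for k in c])
c=bot.camera("wrist");cv2.imwrite("pics/wrist0.png",c["pixels"][:,:,::-1]);print({k:np.round(v,4).tolist() for k,v in c.items() if k!="pixels"})
E
```

```text
{'clock': 0.0, 'joint_pos': [1.238, 0.241, 0.004, 1.335, 0.0, 1.571], 'joint_vel': [0.001, -0.0, 0.0, -0.001, 0.0, -0.0], 'tau': [-0.002, -37.232, 25.241, 0.017, -0.0, -0.0], 'eef_pos': [0.163, 0.472, 0.255], 'tool_rot': [0.166, 0.986, -0.001, -0.0], 'ft_force': [-0.147, 0.514, -1.037], 'ft_torque': [0.042, -0.008, -0.032], 'grasp_force': 0.0, 'grip_width': 0.086}
top [[442.36, 0.0, 315.13], [0.0, 442.36, 197.52], [0.0, 0.0, 1.0]] [[-0.0108, 0.9815, -0.1909, 0.3186], [-0.9999, -0.0101, 0.0044, 0.0947], [0.0024, 0.191, 0.9816, 1.2843], [0.0, 0.0, 0.0, 1.0]] ['pixels', 'mtx', 'cam_to_world']
scene [[372.52, 0.0, 320.94], [0.0, 372.52, 200.21], [0.0, 0.0, 1.0]] [[0.4913, -0.7122, 0.5014, 1.0523], [0.871, 0.4072, -0.275, -0.1783], [-0.0083, 0.5718, 0.8203, 0.8753], [0.0, 0.0, 0.0, 1.0]] ['pixels', 'mtx', 'cam_to_world']
{'mtx': [[309.7069, 0.0, 321.9488], [0.0, 309.7069, 203.8008], [0.0, 0.0, 1.0]], 'hand_eye': [[-0.0003, 0.9649, 0.2625, 0.0663], [1.0, 0.0003, 0.0002, -0.0006], [0.0001, 0.2625, -0.9649, -0.1183], [0.0, 0.0, 0.0, 1.0]]}
```

View pics/top0.png

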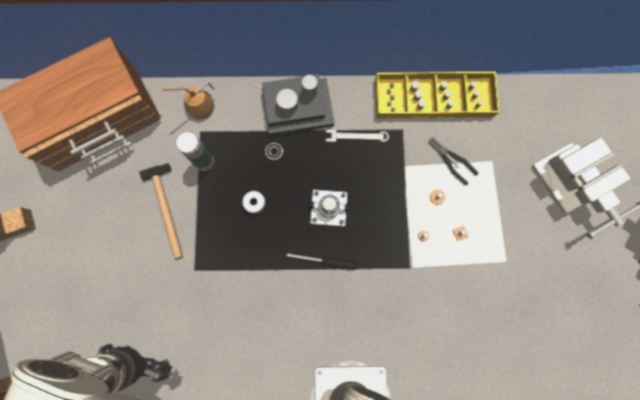

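View pics/scene0.png

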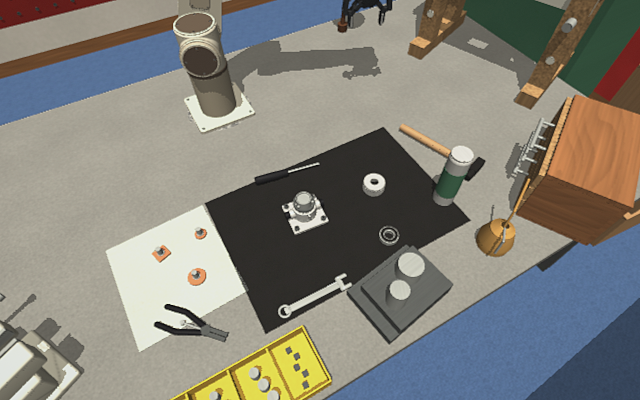

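The top view shows the round element at about (423,236), the square one at (461,233), the big one at (437,197), the housing at (328,207), the collar at (254,202) and the bearing at (274,151). The scene view shows the same objects: round at (200,232), housing at (304,207), collar at (374,184).

```bash
cat > h.py <<'E'
import cv2,numpy as np
from workcell import bot
from scipy.spatial.transform import Rotation as R
def ray(c,uv,T=None):
    K=c["mtx"];x=(uv[0]-K[0,2])/K[0,0];y=(uv[1]-K[1,2])/K[1,1]
    if "hand_eye" in c:
        r=np.hypot(x,y);s=np.sin(r)/max(r,1e-9);d=np.array([x*s,-y*s,-np.cos(r)]);M=T@c["hand_eye"]
    else: d=np.array([x,-y,-1.]);M=c["cam_to_world"]
    return M[:3,3],M[:3,:3]@d
def plane(c,uv,z,T=None):
    p,d=ray(c,uv,T);return p+d*(z-p[2])/d[2]
def pix(c,P,T=None):
    M=c["cam_to_world"] if T is None else T@c["hand_eye"]
    q=np.linalg.inv(M)@np.r_[P,1];q=np.array([q[0],-q[1],-q[2]]);K=c["mtx"]
    if T is None: xy=q[:2]/q[2]
    else: rr=np.hypot(q[0],q[1]);xy=q[:2]/max(rr,1e-9)*np.arctan2(rr,q[2])
    return xy*K[0,0]+K[:2,2]
def tool():
    o=bot.get_obs();T=np.eye(4);T[:3,:3]=R.from_quat(o["tool_rot"]).as_matrix();T[:3,3]=o["eef_pos"];return T,o
def shift(P,yaw=None):
    """row numbers to bring TCP to P, tool down, tool y axis at bearing yaw (deg)"""
    T,o=tool();A=T[:3,:3];s=A.T@(np.array(P)-T[:3,3])/0.5
    if yaw is None: yaw=np.degrees(np.arctan2(A[1,1],A[0,1]))
    best=None
    for k in(0,180):
        a=np.radians(yaw+k);y=np.array([np.cos(a),np.sin(a),0]);z=np.array([0,0,-1.]);B=np.stack([np.cross(y,z),y,z],1)
        w=R.from_matrix(A.T@B).as_rotvec()/np.pi
        if best is None or np.linalg.norm(w)<np.linalg.norm(best):best=w
    print("row",np.round(s,4),np.round(best,4))
def blobs(img,lo,hi,amin=20):
    m=cv2.inRange(cv2.cvtColor(img,cv2.COLOR_RGB2HSV),np.array(lo),np.array(hi))
    n,l,s,ce=cv2.connectedComponentsWithStats(m)
    return [(s[i,4],*s[i,:4],ce[i]) for i in range(1,n) if s[i,4]>=amin]
E
python3 - <<'E'
from h import *
t=bot.camera("top");s=bot.camera("scene")
for n,c in(("top",t),("scene",s)):
    for b in blobs(c["pixels"],(4,90,90),(20,255,255)):
        if b[0]<600 and (b[5][0]>400 if n=="top" else b[5][0]<260): print(n,b[0],np.round(b[5],1),np.round([(b[1]+b[3]/2),(b[2]+b[4]/2)],1),np.round(plane(c,b[5],.005),4))
for n,c,p in(("top",t,(254,202)),("scene",s,(374,184))): print("collar",plane(c,p,.03))
for n,c,p in(("top",t,(329,205)),("scene",s,(305,199))): print("neck",plane(c,p,.084))
cr=lambda i,x,y,w,h,k:cv2.resize(i[y:y+h,x:x+w],None,fx=k,fy=k,interpolation=cv2.INTER_CUBIC)
a=cr(t["pixels"],230,170,100+40,70,5)
b=cr(s["pixels"],270,165,140,70,5)[:250+100]
cv2.imwrite("pics/crop1.png",np.vstack([a[:300],b[:300]])[:,:,::-1])
E
```

```text
top 79 [425.7  77.9] [426.   79.5] [ 0.9429 -0.2591  0.005 ]
top 133 [452.6  78.8] [451.   82.5] [ 0.9391 -0.3428  0.005 ]
top 190 [484.   85.6] [481.  92.] [ 0.9156 -0.4387  0.005 ]
top 22 [411.9  78.9] [413.5  79. ] [ 0.9403 -0.2161  0.005 ]
top 38 [462.5 100.1] [463.  100.5] [ 0.8684 -0.3682  0.005 ]
top 140 [472.6 115.3] [473.5 115.5] [ 0.8186 -0.3955  0.005 ]
top 90 [436.1 197.7] [437.5 197.5] [ 0.5632 -0.2675  0.005 ]
top 62 [458.9 233.5] [460.5 233.5] [ 0.4566 -0.3273  0.005 ]
scene 380 [239.5   4.7] [247.5   7.5] [-0.5977  0.3227  0.005 ]
scene 55 [200.7 234.1] [201.  233.5] [ 0.4566 -0.2214  0.005 ]
scene 125 [161.4 253.6] [161.5 253.5] [ 0.4618 -0.3296  0.005 ]
scene 174 [197.1 276.9] [197.  276.5] [ 0.5701 -0.2697  0.005 ]
scene 65 [247.3 358.6] [247.5 360. ] [ 0.81  -0.236  0.005]
scene 41 [238.9 384.5] [240.  384.5] [ 0.849  -0.2718  0.005 ]
scene 67 [209.4 380.1] [206.5 382. ] [ 0.81   -0.3235  0.005 ]
scene 20 [219.2 390.7] [219.5 392. ] [ 0.8396 -0.3124  0.005 ]
collar [0.55122863 0.26533967 0.03      ]
collar [0.56160854 0.26395558 0.03      ]
neck [0.53067292 0.05129262 0.084     ]
neck [0.54474268 0.0529266  0.084     ]
```

View pics/crop1.png

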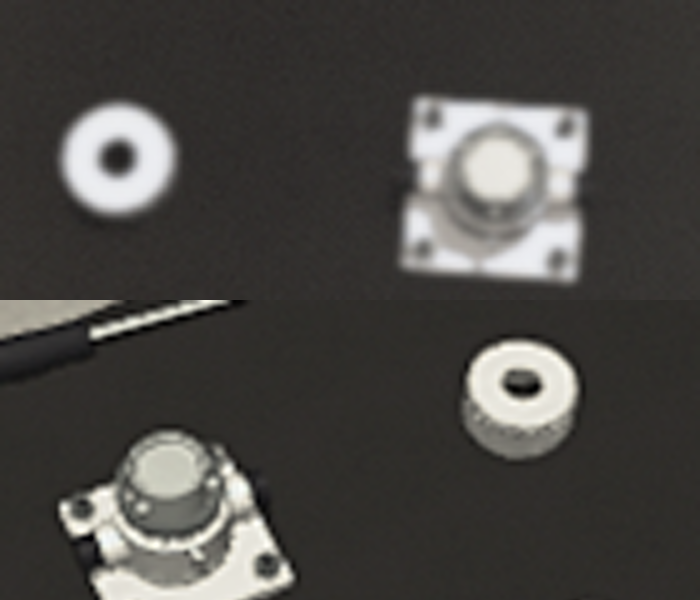

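The crop shows the collar at top-view (253.5,201.5) and the neck rim at top-view (329.4,203.6), scene-view (304,199). Next, a transit move to a viewpoint between them.

```bash
python3 -m pendant '[-0.746,-0.402,0,0,0,0,0.6,-0.746,-0.402,0,0,0,0,0.6,-0.746,-0.402,0,0,0,0,0.6,-0.746,-0.402,0,0,0,0,0.6,-0.746,-0.402,0,0,0,0,0.6,-0.746,-0.402,0,0,0,0,0.6,-0.746,-0.402,0,0,0,0,0.6,-0.746,-0.402,0,0,0,0,0.6,-0.746,-0.402,0,0,0,0,0.6,-0.746,-0.402,0,0,0,0,0.6]'
python3 - <<'E'
from h import *
T,o=tool();c=bot.camera("wrist");cv2.imwrite("pics/w1.png",c["pixels"][:,:,::-1]);np.save("w1.npy",T)
print(o["joint_pos"]);shift((.455,-.20,.25))
E
```

```text
clock: 1.08
eef_pos: [0.4464, 0.1641, 0.2564]
tool_rot: [0.166, 0.986, 0.0, 0.0]
ft_force: [0.8, 1.6, 0.2]
grip_width: 0.0513
grasp_force: 0.0
[ 3.52096843e-01  1.92049444e-01 -5.66992956e-02  1.32166853e+00
  1.25428429e-04  6.85092535e-01]
row [-0.2466 -0.6739  0.0157] [-0.0008  0.0019  0.    ]
```

View pics/w1.png

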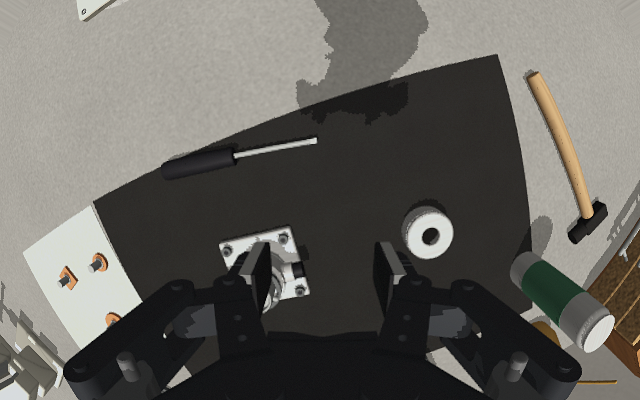

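The wrist view shows the collar with its window at (430,237), the round element's stud at about (99,263), and the housing at about (268,265), partly hidden by a finger. I'll move to the element, stopping short so that it stays visible.

```bash
python3 -m pendant '[-0.33,-0.674,0.1,0,0,0,0.45,-0.33,-0.674,0.1,0,0,0,0.45,-0.33,-0.674,0.1,0,0,0,0.45,-0.33,-0.674,0.1,0,0,0,0.45,-0.33,-0.674,0.1,0,0,0,0.45,-0.33,-0.674,0.1,0,0,0,0.45,-0.33,-0.674,0.1,0,0,0,0.45,-0.33,-0.674,0.1,0,0,0,0.45,-0.33,-0.674,0.1,0,0,0,0.45,-0.33,-0.674,0.1,0,0,0,0.45]'
python3 - <<'E'
from h import *
T,o=tool();c=bot.camera("wrist");cv2.imwrite("pics/w2.png",c["pixels"][:,:,::-1]);np.save("w2.npy",T)
print(o["joint_pos"],o["eef_pos"])
for b in blobs(c["pixels"],(4,90,90),(20,255,255),60): print(b[0],np.round(b[5],1),b[1:5],np.round(plane(c,b[5],.005,T),4))
w=cv2.imread("pics/w1.png")[:,:,::-1].copy();T1=np.load("w1.npy")
for b in blobs(w,(0,0,190),(180,60,255),60): print("w1",b[0],np.round(b[5],1),b[1:5])
E
```

```text
clock: 1.97
eef_pos: [0.4912, -0.2124, 0.2049]
tool_rot: [0.169, 0.986, -0.001, -0.0]
ft_force: [-0.3, 0.3, 1.2]
grip_width: 0.0384
grasp_force: 0.0
[-4.06789179e-01  3.36525178e-01  3.73772582e-04  1.23426210e+00
 -2.57109671e-03 -6.67680747e-02] [ 0.49121492 -0.21240447  0.20487713]
397 [301.5 153.7] (np.int32(287), np.int32(140), np.int32(29), np.int32(30)) [ 0.4526 -0.2223  0.005 ]
636 [213.3 193.3] (np.int32(191), np.int32(173), np.int32(42), np.int32(44)) [ 0.4588 -0.3292  0.005 ]
679 [300.  261.5] (np.int32(283), np.int32(246), np.int32(34), np.int32(37)) [ 0.5658 -0.2665  0.005 ]
w1 360 [88.5  6.7] (np.int32(76), np.int32(0), np.int32(34), np.int32(21))
w1 70 [115.9   3.5] (np.int32(105), np.int32(0), np.int32(23), np.int32(9))
w1 183 [279.3 146.9] (np.int32(235), np.int32(138), np.int32(81), np.int32(19))
w1 8309 [ 80.9 276.6] (np.int32(23), np.int32(205), np.int32(119), np.int32(144))
w1 1263 [429.7 235.5] (np.int32(408), np.int32(214), np.int32(45), np.int32(44))
w1 270 [279.9 239.8] (np.int32(258), np.int32(229), np.int32(38), np.int32(24))
w1 360 [238.4 248.7] (np.int32(224), np.int32(237), np.int32(32), np.int32(30))
w1 361 [290.4 284.7] (np.int32(280), np.int32(269), np.int32(27), np.int32(31))
w1 604 [599.  333.6] (np.int32(584), np.int32(315), np.int32(31), np.int32(38))
w1 120 [ 57.7 373.8] (np.int32(52), np.int32(360), np.int32(11), np.int32(29))
w1 378 [ 13.4 392.5] (np.int32(0), np.int32(381), np.int32(29), np.int32(19))
```

View pics/w2.png

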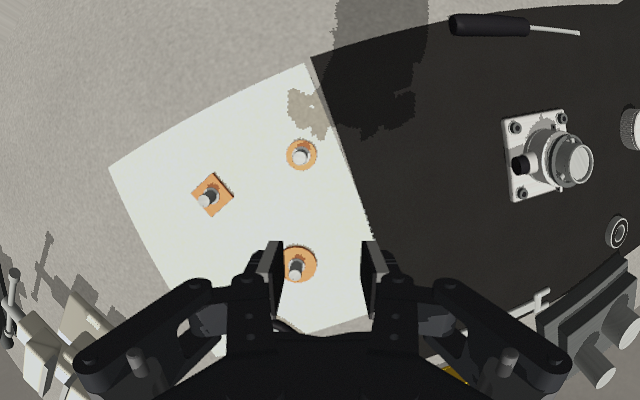

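The round element is at pixel (301.5,154.5) in an open area, with the square one at (210,196) and the big one at (300,264). The housing is clearly visible at right, with its neck rim at about (575,164). Now computing the descent.

Run:
```python
from h import *
shift((.4526,-.2223,.034))
```

```text
row [ 0.0639 -0.0483  0.3422] [-0.0002 -0.0003 -0.    ]
```

```bash
python3 -m pendant '[0.064,-0.048,0,0,0,0,0.45,0.064,-0.048,0.06,0,0,0,0.45,0.064,-0.048,0.14,0,0,0,0.45,0.064,-0.048,0.2,0,0,0,0.45,0.064,-0.048,0.25,0,0,0,0.45,0.064,-0.048,0.29,0,0,0,0.45,0.064,-0.048,0.32,0,0,0,0.45,0.064,-0.048,0.342,0,0,0,0.45,0.064,-0.048,0.342,0,0,0,0.45,0.064,-0.048,0.342,0,0,0,0.45]'
python3 - <<'E'
from h import *
T,o=tool();c=bot.camera("wrist");cv2.imwrite("pics/w3.png",c["pixels"][100:400,170:470,::-1].repeat(2,0).repeat(2,1));print(o["ft_force"],pix(c,(.4526,-.2223,.031),T),pix(c,T[:3,3]+[0,0,-.003],T)); shift((.4526,-.2223,.034))
E
```

```text
clock: 2.85
eef_pos: [0.4529, -0.2173, 0.0351]
tool_rot: [0.165, 0.986, 0.0, -0.001]
ft_force: [0.7, -0.2, -0.5]
grip_width: 0.0385
grasp_force: 0.0
[ 0.71360966 -0.20347938 -0.45325227] [312.64947095 277.90195581] [323.38131932 276.43910766]
row [-0.001  -0.009   0.0037] [ 0.0001  0.0001 -0.    ]
```

View pics/w3.png

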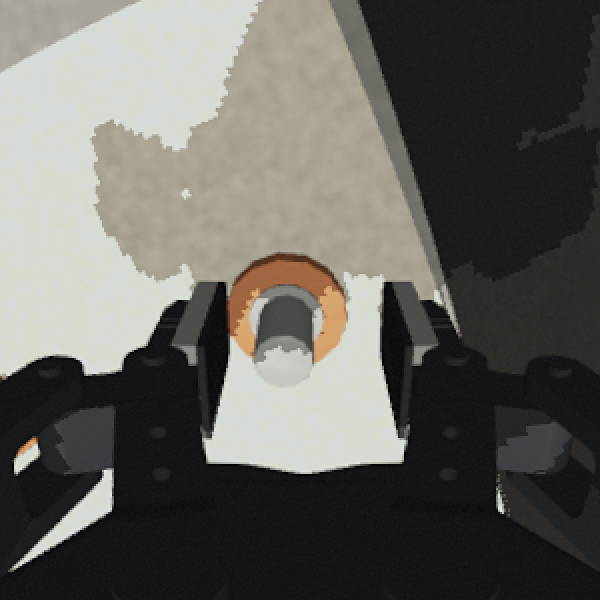

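The stud stands between the pads, with its top at full-image (312,282). It is 5 mm off along y and 3 mm along x, so I correct, then close.

```bash
python3 -m pendant '[-0.005,-0.01,0,0,0,0,0.45,-0.005,-0.01,0,0,0,0,0.45,-0.005,-0.01,0,0,0,0,0.2,-0.005,-0.01,0,0,0,0,0,-0.005,-0.01,0,0,0,0,0,-0.005,-0.01,0,0,0,0,0,-0.005,-0.01,0,0,0,0,0,-0.005,-0.01,0,0,0,0,0,-0.005,-0.01,0,0,0,0,0,-0.005,-0.01,0,0,0,0,0]'
python3 - <<'E'
from h import *
T,o=tool();print(o["grip_width"],o["eef_pos"])
shift((.60,.053,.22))
# neck rim from w2
T2=np.load("w2.npy");c=bot.camera("wrist");print(plane(c,(575,164),.084,T2))
E
```

```text
clock: 3.73
eef_pos: [0.4544, -0.2246, 0.0361]
tool_rot: [0.166, 0.986, -0.0, 0.001]
ft_force: [-1.2, 0.9, 6.0]
grip_width: 0.0115
grasp_force: 58.6
0.011514732213567162 [ 0.45439678 -0.22459763  0.03612557]
row [-0.0943  0.6198 -0.3678] [-0.0001  0.0005  0.    ]
[0.53530585 0.04011841 0.084     ]
```

```bash
python3 -m pendant '[0,0,-0.08,0,0,0,0,-0.03,0.06,-0.16,0,0,0,0,-0.114,0.562,-0.33,0,0,0,0,-0.114,0.562,-0.33,0,0,0,0,-0.114,0.562,-0.33,0,0,0,0,-0.114,0.562,-0.33,0,0,0,0,-0.114,0.562,-0.33,0,0,0,0,-0.114,0.562,-0.33,0,0,0,0,-0.114,0.562,-0.33,0,0,0,0,-0.114,0.562,-0.33,0,0,0,0]'
python3 - <<'E'
from h import *
T,o=tool();c=bot.camera("wrist");np.save("w4.npy",T);cv2.imwrite("pics/w4.png",c["pixels"][:,:,::-1]);print(o["eef_pos"],o["joint_pos"])
p=pix(c,(.535,.043,.084),T);print(p);u,v=int(p[0])-60,int(p[1])-60;print(u,v)
i=c["pixels"][max(v,0):v+150,u-30:u+150];print(u-30,max(v,0));cv2.imwrite("pics/w4c.png",cv2.resize(i[:,:,::-1],None,fx=4,fy=4,interpolation=cv2.INTER_CUBIC))
E
```

```text
clock: 4.62
eef_pos: [0.6028, 0.0278, 0.2022]
tool_rot: [0.163, 0.987, 0.002, 0.003]
ft_force: [1.2, 0.5, -0.5]
grip_width: 0.0114
grasp_force: 58.7
[0.60279171 0.02779613 0.20217   ] [0.04519493 0.467979   0.19215106 1.2893666  0.00191705 0.37172324]
[312.42723888 117.17572287]
252 57
222 57
```

View pics/w4c.png

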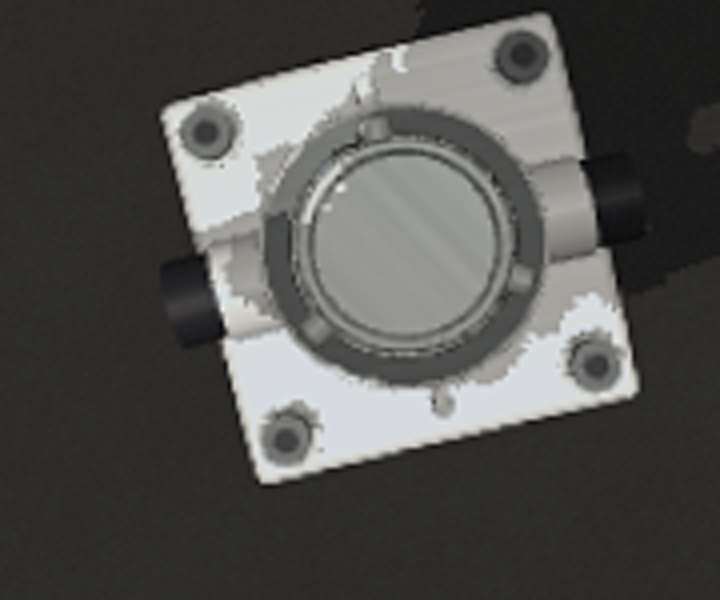

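The crop shows the neck rim circle centred at crop (405,245), which is full-image (323.2,118.2). The three pins are at crop (376,128), (521,275) and (316,330). Next I measure this with a settled arm, along with the held element.

Run:
```python
from h import *
for k in range(2):
    T,o=tool();c=bot.camera("wrist")
    g=cv2.cvtColor(c["pixels"],cv2.COLOR_RGB2GRAY);u,v=262,60
    g=cv2.resize(g[v:v+120,u:u+120],None,fx=4,fy=4,interpolation=cv2.INTER_CUBIC)
    for rr in((84,98),(99,116),(130,150)):
        h=cv2.HoughCircles(cv2.GaussianBlur(g,(5,5),0),cv2.HOUGH_GRADIENT_ALT,1.5,20,param1=150,param2=.6,minRadius=rr[0],maxRadius=rr[1])
        if h is not None:
            for q in h[0][:3]:
                p=(q[0]+1.5)/4-.375+u,(q[1]+1.5)/4-.375+v;print(rr,np.round(p,2),q[2]/4,np.round(plane(c,p,.084,T),4))
    b=blobs(c["pixels"],(4,80,50),(20,255,255),60);print([(x[0],x[1:5],np.round(x[5],1)) for x in b if 200<x[5][0]<420]);print(T[:3,3],T[:3,0])
print("tcp-.0305",pix(c,T[:3,3]+T[:3,2]*.0305,T),"tcp+.003 ",pix(c,T[:3,3]+T[:3,2]*.003,T))
cv2.imwrite("pics/w5c.png",cv2.resize(c["pixels"][220:370,230:410,::-1],None,fx=4,fy=4,interpolation=cv2.INTER_CUBIC))
```

```text
(84, 98) [326.88 119.62] 23.2337 [0.5381 0.0502 0.084 ]
(99, 116) [327.25 118.5 ] 26.32487 [0.5374 0.0507 0.084 ]
[(np.int32(927), (np.int32(292), np.int32(218), np.int32(61), np.int32(32)), array([321.9, 230.7]))]
[0.60099569 0.0254267  0.2008295 ] [-0.9465867   0.32244372 -0.00191435]
(84, 98) [329.5  121.12] 23.183912 [0.5383 0.0501 0.084 ]
(99, 116) [329.88 121.88] 26.670588 [0.5389 0.0502 0.084 ]
(130, 150) [331.38 123.  ] 34.958553 [0.54   0.0509 0.084 ]
[(np.int32(927), (np.int32(292), np.int32(218), np.int32(61), np.int32(32)), array([321.9, 230.7]))]
[0.59967602 0.02377857 0.19988564] [-9.45899144e-01  3.24460638e-01  3.23597161e-04]
tcp-.0305 [323.16964988 251.32575321] tcp+.003  [323.38641672 276.42920262]
```

View pics/w5c.png

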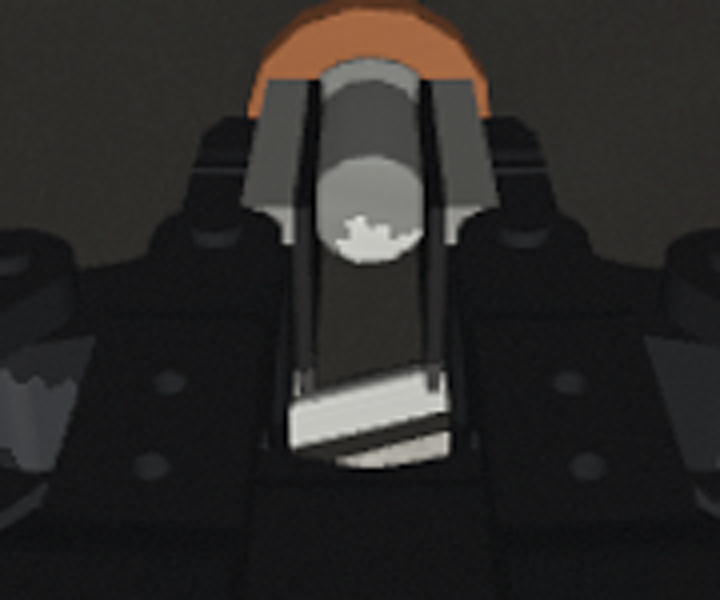

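The held element is upright between the pads, with its stud top at full-image (322.1,272.3) and its disc's front edge at row ~220.

Run:
```python
from h import *
T,o=tool();c=bot.camera("wrist");print(T[:3,3])
I=np.eye(4)
def pl(uv,d):
    p,r=ray(c,uv,I);return p+r*(d-p[2])/r[2]
print("stud",pl((322.1,272.3),.005),"disc topface front",pl((322,222),.029)-[.016,0,0],"bottom front",pl((322,219),.036)-[.016,0,0])
off=np.array([.001,-.0006,0])
N=np.array([.5385,.0502,0]);P=N-T[:3,:3]@off;P[2]=.14;shift(P);P[2]=.112;shift(P);print(P)
```

```text
[0.59886033 0.02268451 0.19938279]
stud [ 0.00102639 -0.00056807  0.005     ] disc topface front [ 0.0007501  -0.00060831  0.029     ] bottom front [ 5.44242981e-05 -6.08379700e-04  3.60000000e-02]
row [0.1296 0.0154 0.1187] [-0.0004 -0.0007 -0.    ]
row [0.1295 0.0155 0.1747] [-0.0004 -0.0007 -0.    ]
[0.53964099 0.0504411  0.112     ]
```

```bash
python3 -m pendant '[0.128,0.016,0,0,0,0,0,0.128,0.016,0,0,0,0,0,0.128,0.016,0.06,0,0,0,0,0.128,0.016,0.12,0,0,0,0,0.128,0.016,0.14,0,0,0,0,0.128,0.016,0.14,0,0,0,0,0.128,0.016,0.14,0,0,0,0,0.128,0.016,0.14,0,0,0,0,0.128,0.016,0.14,0,0,0,0,0.128,0.016,0.14,0,0,0,0]'
python3 - <<'E'
from h import *
bot.camera("top");bot.camera("top")
T,o=tool();c=bot.camera("wrist");print(T[:3,3],o["ft_force"])
off=np.array([.0008,-.0006,0])
N=np.array([.5385,.0502,0]);P=N-T[:3,:3]@off;P[2]=.114;shift(P)
cv2.imwrite("pics/w6c.png",cv2.resize(c["pixels"][170:320,230:410,::-1],None,fx=4,fy=4,interpolation=cv2.INTER_CUBIC))
t=np.degrees(0)
I=np.eye(4)
for z in(.084,):
  print([np.round(pix(c,N+[.021*np.cos(a),.021*np.sin(a),z],T),1).tolist() for a in np.radians([161,71,251])])
E
```

```text
clock: 5.65
eef_pos: [0.543, 0.051, 0.1318]
tool_rot: [0.166, 0.986, 0.0, 0.001]
ft_force: [-0.5, 0.9, -0.1]
grip_width: 0.0113
grasp_force: 58.7
[0.54247739 0.05119337 0.13132503] [-0.68519547 -0.86796927 -0.54206621]
row [ 0.0049 -0.0032  0.0341] [ 0.0002  0.0004 -0.    ]
[[318.9, 198.0], [355.7, 233.5], [282.5, 233.6]]
```

View pics/w6c.png

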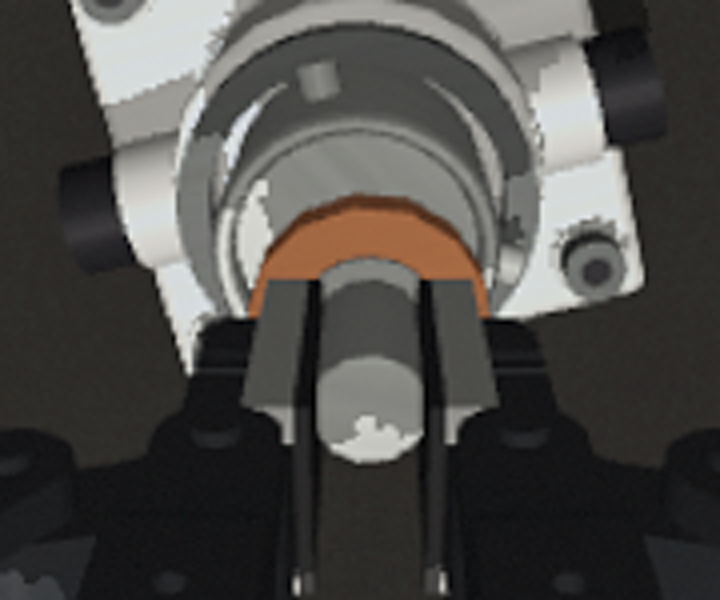

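The element hovers over the recess: its disc centre is at crop column 369 and the rim centre at column ~357, so a small correction then lower gently.

```bash
python3 -m pendant '[0.0037,-0.003,0,0,0,0,0,0.0037,-0.003,0,0,0,0,0,0.0037,-0.003,0.006,0,0,0,0,0.0037,-0.003,0.012,0,0,0,0,0.0037,-0.003,0.017,0,0,0,0,0.0037,-0.003,0.021,0,0,0,0,0.0037,-0.003,0.025,0,0,0,0,0.0037,-0.003,0.029,0,0,0,0,0.0037,-0.003,0.032,0,0,0,0,0.0037,-0.003,0.032,0,0,0,0]'
python3 - <<'E'
from h import *
bot.camera("top");bot.camera("top")
T,o=tool();c=bot.camera("wrist");print(T[:3,3],o["ft_force"],o["ft_torque"])
cv2.imwrite("pics/w7c.png",cv2.resize(c["pixels"][170:320,230:410,::-1],None,fx=4,fy=4,interpolation=cv2.INTER_CUBIC))
E
```

```text
clock: 6.63
eef_pos: [0.5394, 0.0504, 0.1152]
tool_rot: [0.166, 0.986, 0.0, 0.0]
ft_force: [-2.8, 0.6, 5.1]
grip_width: 0.0117
grasp_force: 59.3
[0.53941908 0.05035501 0.11514745] [-2.48857515  0.19847149  5.82285774] [-0.11779269  0.53281736 -0.05875672]
```

```bash
python3 -m pendant '[0,0,0.002,0,0,0,0,0,0,0.002,0,0,0,0.3,0,0,0.002,0,0,0,0.35,0,0,0.002,0,0,0,0.35,0,0,0.002,0,0,0,0.35,0,0,0,0,0,0,0.35,0,0,-0.08,0,0,0,0.4,-0.1,0,-0.16,0,0,0,0.6,-0.14,0,-0.2,0,0,0,0.8,-0.14,0,-0.2,0,0,0,1]'
python3 - <<'E'
from h import *
bot.camera("top");bot.camera("top")
T,o=tool();c=bot.camera("wrist");print(T[:3,3],o["ft_force"],o["joint_pos"])
cv2.imwrite("pics/w8.png",c["pixels"][:,:,::-1])
b=blobs(c["pixels"],(4,80,50),(20,255,255),60);print([(x[0],x[1:5],np.round(x[5],1)) for x in b if 200<x[5][0]<420])
m=cv2.inRange(cv2.cvtColor(c["pixels"],cv2.COLOR_RGB2HSV),(4,80,50),(20,255,255));m[:,:230]=0;m[:,420:]=0
k,_=cv2.findContours(m,cv2.RETR_EXTERNAL,cv2.CHAIN_APPROX_NONE);k=max(k,key=cv2.contourArea)
e=cv2.fitEllipse(cv2.convexHull(k));print(e,plane(c,e[0],.086,T))
g=cv2.cvtColor(c["pixels"],cv2.COLOR_RGB2GRAY);u,v=int(e[0][0])-60,max(int(e[0][1])-60,0)
g=cv2.resize(g[v:v+120,u:u+120],None,fx=4,fy=4,interpolation=cv2.INTER_CUBIC)
for rr in((60,84),(84,98),(98,120),(120,160)):
    h=cv2.HoughCircles(cv2.GaussianBlur(g,(5,5),0),cv2.HOUGH_GRADIENT_ALT,1.5,20,param1=150,param2=.5,minRadius=rr[0],maxRadius=rr[1])
    if h is not None:
        for q in h[0][:3]:
            p=q[0]/4+u,q[1]/4+v;print(rr,np.round(p,2),q[2]/4,np.round(plane(c,p,.084,T),4))
E
```

```text
clock: 7.62
eef_pos: [0.6116, 0.0263, 0.22]
tool_rot: [0.166, 0.986, 0.001, 0.006]
ft_force: [1.1, 0.4, 0.9]
grip_width: 0.0695
grasp_force: 0.0
[0.60827292 0.02692181 0.21627202] [0.8547365  0.85600412 0.84744119] [ 4.42382233e-02  4.72391230e-01  2.36204721e-01  1.32933910e+00
 -1.67533932e-05  3.78184645e-01]
[(np.int32(755), (np.int32(302), np.int32(92), np.int32(40), np.int32(39)), array([321. , 111.2]))]
((321.12677001953125, 111.28518676757812), (38.617984771728516, 39.43148422241211), 80.51844787597656) [0.53816789 0.05015781 0.086     ]
(60, 84) [343.88  78.  ] 18.667154 [0.5183 0.0762 0.084 ]
(84, 98) [320.62 110.62] 22.822989 [0.5375 0.05   0.084 ]
(98, 120) [320.62 114.75] 25.640509 [0.5406 0.0489 0.084 ]
```

Disc centre (0.538,0.050) lies concentric with the rim, so the element is seated. Now on to the collar.

```bash
python3 -m pendant '[0.118,0.415,0,0,0,0,1,0.118,0.415,0,0,0,0,1,0.118,0.415,0,0,0,0,1,0.118,0.415,0,0,0,0,1,0.118,0.415,0,0,0,0,1,0.118,0.415,0.03,0,0,0,1,0.118,0.415,0.06,0,0,0,1,0.118,0.415,0.06,0,0,0,1,0.118,0.415,0.06,0,0,0,1,0.118,0.415,0.06,0,0,0,1]'
cat > col.py <<'E'
from h import *
bot.camera("top");bot.camera("top")
T,o=tool();c=bot.camera("wrist");print(T[:3,3],o["joint_pos"],o["grip_width"])
cv2.imwrite("pics/col.png",c["pixels"][:,:,::-1])
im=c["pixels"]
q=pix(c,(.555,.265,.033),T);print("exp",q)
m=cv2.inRange(cv2.cvtColor(im,cv2.COLOR_RGB2HSV),(0,0,150),(180,60,255))
k,hi=cv2.findContours(m,cv2.RETR_CCOMP,cv2.CHAIN_APPROX_NONE)
for i,a in enumerate(k):
    if cv2.contourArea(a)>100 and np.linalg.norm(a.mean((0,1))-q)<40:
        e=cv2.fitEllipse(a);print("hole" if hi[0][i][3]>=0 else "outer",np.round(e[0],2),np.round(e[1],1),np.round(plane(c,e[0],.033,T),4))
E
python3 col.py
```

```text
clock: 8.6
eef_pos: [0.6168, 0.2423, 0.1839]
tool_rot: [0.166, 0.986, -0.001, -0.001]
ft_force: [0.3, -0.5, -0.3]
grip_width: 0.0854
grasp_force: 0.0
[0.61789448 0.24218739 0.1852386 ] [ 3.73553397e-01  6.04515081e-01  3.74523435e-01  1.33982644e+00
 -1.81615563e-06  7.07466907e-01] 0.08548414559518057
exp [323.66056531 120.69049742]
outer [326.4  119.32] [67.9 68.7] [0.5546 0.2676 0.033 ]
hole [326.62 118.88] [29.4 29.5] [0.5543 0.2679 0.033 ]
```

Run:
```python
from h import *
shift((.5544,.2678,.023))
```

```text
row [0.1375 0.0063 0.3248] [ 0.0003  0.0004 -0.    ]
```

```bash
python3 -m pendant '[0.137,0.006,0,0,0,0,1,0.137,0.006,0,0,0,0,1,0.137,0.006,0.08,0,0,0,1,0.137,0.006,0.16,0,0,0,1,0.137,0.006,0.2,0,0,0,1,0.137,0.006,0.22,0,0,0,1,0.137,0.006,0.24,0,0,0,1,0.137,0.006,0.24,0,0,0,1,0.137,0.006,0.24,0,0,0,1,0.137,0.006,0.24,0,0,0,1]'
python3 - <<'E'
from h import *
bot.camera("top");bot.camera("top")
T,o=tool();print(T[:3,3],o["ft_force"]);shift((.5544,.2678,.023))
E
```

```text
clock: 9.58
eef_pos: [0.5555, 0.2686, 0.0663]
tool_rot: [0.166, 0.986, 0.001, 0.001]
ft_force: [-0.2, -0.1, 0.1]
grip_width: 0.0852
grasp_force: 0.0
[0.55524727 0.26857341 0.06616359] [-0.01243778 -0.175706   -0.60435052]
row [ 0.0013 -0.0022  0.0863] [ 0.0008  0.0008 -0.    ]
```

```bash
python3 -m pendant '[0.001,-0.002,0.03,0,0,0,1,0.001,-0.002,0.06,0,0,0,1,0.001,-0.002,0.08,0,0,0,1,0.001,-0.002,0.086,0,0,0,1,0.001,-0.002,0.086,0,0,0,0.8,0.001,-0.002,0.086,0,0,0,0.6,0.001,-0.002,0.086,0,0,0,0.5,0.001,-0.002,0.086,0,0,0,0.5,0.001,-0.002,0.086,0,0,0,0.5,0.001,-0.002,0.086,0,0,0,0.5]'
python3 - <<'E'
from h import *
bot.camera("top");bot.camera("top")
T,o=tool();print(T[:3,3],o["ft_force"],o["grip_width"],o["grasp_force"]);shift((.60,.20,.2))
E
```

```text
clock: 10.52
eef_pos: [0.554, 0.2678, 0.0226]
tool_rot: [0.166, 0.986, 0.001, 0.001]
ft_force: [-0.2, -0.4, 4.3]
grip_width: 0.0597
grasp_force: 65.4
[0.55405322 0.26776224 0.02254962] [-0.00808775  0.40445075  4.8576559 ] 0.06041999334226478 65.50098091363907
row [-0.1318 -0.0975 -0.3548] [ 0.0006  0.0006 -0.    ]
```

```bash
python3 -m pendant '[0,0,-0.07,0,0,0,0.5,0,0,-0.14,0,0,0,0.5,0,0,-0.22,0,0,0,0.5,0,-0.08,-0.285,0,0,0,0.5,-0.05,-0.16,-0.285,0,0,0,0.5,-0.08,-0.24,-0.285,0,0,0,0.5,-0.1,-0.32,-0.285,0,0,0,0.5,-0.113,-0.38,-0.285,0,0,0,0.5,-0.113,-0.421,-0.285,0,0,0,0.5,-0.113,-0.421,-0.285,0,0,0,0.5]'
cat > hand.py <<'E'
from h import *
for _ in range(5): bot.camera("top")
T,o=tool();c=bot.camera("wrist");print(T[:3,3],np.round(T[:3,1],3),np.round(o["ft_force"],1),o["joint_pos"][5])
im=c["pixels"];cv2.imwrite("pics/hand.png",im[:,:,::-1]);I=np.eye(4)
P0=np.array([0,0,-.0105]);q=pix(c,P0,I);print("exp",q)
def pl(uv,d):
    p,r=ray(c,uv,I);return p+r*(d-p[2])/r[2]
for th in(100,130,160):
    m=cv2.inRange(cv2.cvtColor(im,cv2.COLOR_RGB2HSV),(0,0,th),(180,70,255))
    k,hi=cv2.findContours(m,cv2.RETR_CCOMP,cv2.CHAIN_APPROX_NONE)
    for i,a in enumerate(k):
        if cv2.contourArea(a)>300 and np.linalg.norm(a.mean((0,1))-q)<45:
            e=cv2.fitEllipse(a);print(th,"hole" if hi[0][i][3]>=0 else "outer",np.round(e[0],2),np.round(e[1],1),np.round(pl(e[0],-.0105),4),cv2.boundingRect(a))
shift((.5385,.0502,.13))
E
python3 hand.py
```

```text
clock: 11.45
eef_pos: [0.5356, 0.0452, 0.1631]
tool_rot: [0.169, 0.986, -0.001, -0.001]
ft_force: [-0.5, 0.4, -1.6]
grip_width: 0.0601
grasp_force: 65.9
[0.53784841 0.05089067 0.16353786] [0.325 0.946 0.   ] [-0.2 -0.5 -1. ] 0.4255769930361052
exp [323.51979134 292.28079826]
100 outer [322.  280.7] [115.8 151. ] [ 0.0054 -0.0006 -0.0105] (249, 222, 147, 115)
100 hole [322.01 291.87] [49.8 59.9] [ 0.0002 -0.0006 -0.0105] (292, 267, 61, 51)
130 outer [321.95 281.27] [114.7 148.9] [ 0.0052 -0.0006 -0.0105] (250, 223, 145, 114)
130 hole [322.09 291.81] [51.  61.8] [ 0.0002 -0.0006 -0.0105] (290, 266, 65, 53)
160 outer [321.31 317.09] [ 34.4 143. ] [-0.0125 -0.0009 -0.0105] (253, 298, 139, 39)
row [-0.0018 -0.0013  0.0671] [ 0.     -0.0001  0.    ]
```

```bash
python3 -m pendant '[-0.002,0,0,0,0,0,0.5,-0.002,0,0.03,0,0,0,0.5,-0.002,0,0.06,0,0,0,0.5,-0.002,0,0.08,0,0,0,0.5,-0.002,0,0.095,0,0,0,0.5,-0.002,0,0.105,0,0,0,0.5,-0.002,0,0.115,0,0,0,0.5,-0.002,0,0.12,0,0,0,0.5,-0.002,0,0.127,0,0,0,0.5,-0.002,0,0.127,0,0,0,0.5]'
cat > st.py <<'E'
from h import *
for _ in range(3): bot.camera("top")
T,o=tool();print(np.round(T[:3,3],4),"y-bearing",np.degrees(np.arctan2(T[1,1],T[0,1])),"F",np.round(o["ft_force"],1),"M",np.round(o["ft_torque"],2),"j6",o["joint_pos"][5],o["grip_width"],o["clock"])
E
python3 st.py
```

```text
clock: 12.58
eef_pos: [0.5385, 0.0496, 0.1]
tool_rot: [0.166, 0.986, -0.0, -0.0]
ft_force: [0.2, 0.7, -1.8]
grip_width: 0.06
grasp_force: 66.0
[0.5386 0.0496 0.1005] y-bearing 70.93260080699048 F [-1.2  0.7 -1.4] M [ 0.04  0.18 -0.05] j6 0.4245576882200699 0.060205207453503114 12.7333
```

```bash
python3 -m pendant '[0,0.001,0.003,0,0,0,0.5,0,0.001,0.006,0,0,0,0.5,0,0.001,0.009,0,0,0,0.5,0,0.001,0.012,0,0,0,0.5,0,0.001,0.012,0,0,0,0.5,0,0.001,0.012,0,0,0,0.5,0,0.001,0.012,0,0,0,0.5,0,0.001,0.012,0,0,0,0.5,0,0.001,0.012,0,0,0,0.5,0,0.001,0.012,0,0,0,0.5]'
python3 st.py
```

```text
clock: 13.57
eef_pos: [0.5389, 0.0502, 0.0951]
tool_rot: [0.166, 0.986, 0.0, 0.0]
ft_force: [-2.9, -0.0, 6.0]
grip_width: 0.0601
grasp_force: 66.6
[0.5389 0.0502 0.0951] y-bearing 70.93654415047547 F [-4.   0.9  6.2] M [0.15 0.77 0.01] j6 0.4254018343960018 0.06029703446819367 13.7167
```

The collar rests on the pins (z 0.0951, 6 N). Now I turn in small steps under light pressure.

```bash
python3 -m pendant '[0.001,0,0.003,0,0,-0.014,0.5,0.001,0,0.003,0,0,-0.028,0.5,0.001,0,0.003,0,0,-0.042,0.5,0.001,0,0.003,0,0,-0.056,0.5,0.001,0,0.003,0,0,-0.07,0.5,0.001,0,0.003,0,0,-0.084,0.5,0.001,0,0.003,0,0,-0.098,0.5,0.001,0,0.003,0,0,-0.112,0.5,0.001,0,0.003,0,0,-0.126,0.5,0.001,0,0.003,0,0,-0.14,0.5]'
python3 st.py
```

```text
clock: 14.55
eef_pos: [0.539, 0.051, 0.0948]
tool_rot: [-0.055, 0.999, 0.001, 0.001]
ft_force: [-4.6, 1.8, 11.0]
grip_width: 0.0599
grasp_force: 67.2
[0.539  0.0508 0.0948] y-bearing 96.17879688729357 F [-5.1  2.4 11.7] M [0.33 1.04 0.12] j6 -0.014387193748867901 0.06013163957116479 14.7
```

```bash
python3 -m pendant '[0.001,0,0,0,0,-0.014,0.5,0.001,0,0,0,0,-0.028,0.5,0.001,0,0,0,0,-0.042,0.5,0.001,0,0,0,0,-0.056,0.5,0.001,0,0,0,0,-0.07,0.5,0.001,0,0,0,0,-0.084,0.5,0.001,0,0,0,0,-0.098,0.5,0.001,0,0,0,0,-0.112,0.5,0.001,0,0,0,0,-0.126,0.5,0.001,0,0,0,0,-0.14,0.5]'
python3 st.py
```

```text
clock: 15.53
eef_pos: [0.539, 0.0506, 0.0936]
tool_rot: [-0.271, 0.963, 0.0, 0.001]
ft_force: [-1.3, 0.3, 0.0]
grip_width: 0.06
grasp_force: 66.0
[0.5382 0.0505 0.093 ] y-bearing 121.28910529109066 F [-1.4  2.6  2.3] M [0.45 0.3  0.03] j6 -0.4529480802272709 0.05983904445782285 15.6833
```

Vertical force has vanished and z is falling, so the keyways seem to be over the pins. Lower carefully without turning.

```bash
python3 -m pendant '[0,0,0.002,0,0,0,0.5,0,0,0.004,0,0,0,0.5,0,0,0.006,0,0,0,0.5,0,0,0.008,0,0,0,0.5,0,0,0.01,0,0,0,0.5,0,0,0.012,0,0,0,0.5,0,0,0.012,0,0,0,0.5,0,0,0.012,0,0,0,0.5,0,0,0.012,0,0,0,0.5,0,0,0.012,0,0,0,0.5]'
python3 st.py
```

```text
clock: 16.52
eef_pos: [0.5376, 0.0505, 0.087]
tool_rot: [-0.27, 0.963, 0.0, -0.0]
ft_force: [-3.2, 1.9, 4.9]
grip_width: 0.0604
grasp_force: 66.5
[0.5376 0.0505 0.087 ] y-bearing 121.3680923023445 F [-2.5  1.9  5.7] M [0.52 0.69 0.44] j6 -0.4541650225853704 0.06014589462644044 16.6667
```

```bash
python3 -m pendant '[0.0005,0,0.002,0,0,-0.006,0.5,0.0005,0,0.004,0,0,-0.006,0.5,0.0005,0,0.006,0,0,-0.006,0.5,0.0005,0,0.008,0,0,-0.006,0.5,0.0005,0,0.01,0,0,-0.006,0.5,0.0005,0,0.012,0,0,-0.006,0.5,0.0005,0,0.014,0,0,-0.006,0.5,0.0005,0,0.015,0,0,-0.006,0.5,0.0005,0,0.015,0,0,-0.006,0.5,0.0005,0,0.015,0,0,-0.006,0.5]'
python3 st.py
```

```text
clock: 17.5
eef_pos: [0.5377, 0.0504, 0.0805]
tool_rot: [-0.279, 0.96, 0.0, 0.0]
ft_force: [-6.1, 2.6, 11.8]
grip_width: 0.0597
grasp_force: 67.4
[0.5377 0.0503 0.0805] y-bearing 122.41664764070072 F [-5.5  1.7 11.2] M [0.6  1.11 0.25] j6 -0.4728630707844784 0.06029769864769818 17.65
```

```bash
python3 -m pendant '[0.0005,0,0.002,0,0,-0.003,0.5,0.0005,0,0.003,0,0,-0.003,0.5,0.0005,0,0.004,0,0,-0.003,0.5,0.0005,0,0.005,0,0,-0.003,0.5,0.0005,0,0.005,0,0,-0.003,0.5,0.0005,0,0.005,0,0,-0.003,0.5,0.0005,0,0.005,0,0,-0.003,0.5,0.0005,0,0.005,0,0,-0.003,0.5,0.0005,0,0.005,0,0,-0.003,0.5,0.0005,0,0.005,0,0,-0.003,0.5]'
python3 st.py; python3 hand.py
```

```text
clock: 18.48
eef_pos: [0.5378, 0.0503, 0.0804]
tool_rot: [-0.283, 0.959, 0.0, 0.001]
ft_force: [-11.1, 2.2, 26.2]
grip_width: 0.0601
grasp_force: 68.8
[0.5378 0.0503 0.0804] y-bearing 122.92609025341555 F [-10.    2.2  26.7] M [0.61 2.17 0.01] j6 -0.4819731919805679 0.05997962447581912 18.6333
[0.53782953 0.05033571 0.08041777] [-0.544  0.839 -0.   ] [-10.    2.1  25.5] -0.48200525039106773
exp [323.32693948 293.42052621]
100 outer [322.31 289.82] [36.1 42.1] [ 0.0017 -0.0004 -0.0105] (300, 270, 46, 31)
100 hole [322.23 292.56] [52.1 60.6] [ 0.0004 -0.0004 -0.0105] (292, 267, 61, 55)
130 outer [321.78 280.94] [114.3 148.7] [ 0.0059 -0.0006 -0.0105] (250, 223, 145, 113)
130 hole [322.26 294.04] [56.5 62.3] [-0.0003 -0.0004 -0.0105] (290, 266, 65, 60)
row [-0.0013 -0.001  -0.0992] [-0.      0.0009  0.    ]
```

View pics/hand.png

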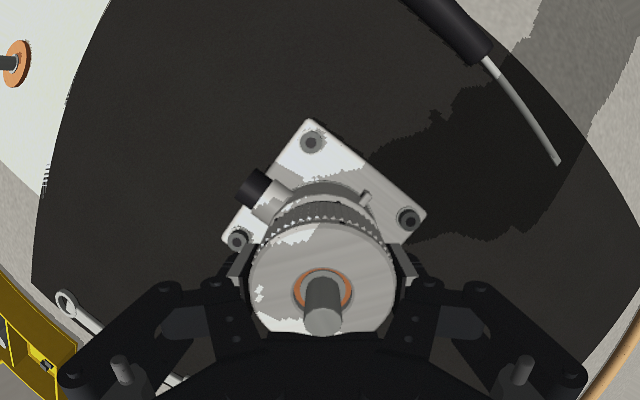

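The view shows the collar in the grip and down on the neck, with the stud through its window at (322,310) and the bronze disc right under the lip. It has dropped 14.7 mm from the pins and z holds at 0.0804 against 26 N, so the collar is fully home.

```bash
python3 -c "
from workcell import bot
print(bot.job_done())"
```

```text
the job is handed in; nothing more can be done
None
```

The round element is seated in the recess, and the collar is over the pins and pushed fully home, still gripped and pressed down with about 26 N; I handed the job in at about 19 s.

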